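# Turn the grease tub home in its keyed holder and swing the keeper over

### The arm

A 6-joint arm with a two-finger parallel gripper is mounted at the origin on a cart in front of the work surface, level with it; the furniture and walls round the work are solid. World frame = base frame: x ahead of the robot, y to its left, z up, the work surface at z = 0. Lengths are in m, angles in rad, forces in N, time in s.
With the tool pointing down it reaches from about 0.35 to 0.975 m from the base axis. Payload 4.9 kg.
Tool frame: the origin (TCP) lies midway between the tips of the shut fingers; the grasp point (between the pads) lies 19 mm behind it; x points along the fingers, z is the direction in which the jaws open and shut, and the axes are right-handed (so a half turn about x gives the same grasp; the last joint's range is limited). The gripper opens to 85 mm and grips with 20 to 120 N. Pads are 22 mm wide; open, the fingers measure 114 mm over their backs; the gripper's body (76 mm by 85 mm) begins 54 mm behind the grasp point. The pads swing forward as they close: fully open they stand 13 mm farther back than shut.
Start: joints at [1.229, 0.053, 1.613, -0, 1.476, -0.119], TCP at [0.138, 0.61, 0.231] pointing down, gripper open.
Joint ranges: [-3.01, 3.01], [-1.01, 2.22], [0.06, 2.58], [-1.02, 4.17], [0.09, 2.62], [-3.14, 3.14]. Speed limits (rad/s): [2.57, 2.57, 3.14, 3.14, 3.14, 3.14].

### API

Orientations are given as a unit quaternion [w, x, y, z].
In Python, from plant import state, cams, workorder, nets gives the robot as it stands.
- The arm moves only by the tool play_rows, never from a script. Its argument "motion" is a list of rows, each a list of 3 entries, a list of its own where there are three numbers: the closure, from -1 (fully open) to 1 (shut), then the shift along the world's x, y, z in m, then the turn about the world's z in rad. A call has 1 to 5 rows; each row is the pose to reach, as a shift and turn from the pose commanded when the call began; what a row does not reach only later rows make up. A row lasts 1/10 s, in which the tool goes at most 50 mm and 8.59 degrees, less where a joint would pass 70% of its speed; a pose out of reach is approached as far as the arm can. A call with a gripper value outside its range is refused whole. The fingers move at their own pace and stop on an object; the grip force is fixed at half the most. Time passes only in rows, so rows that repeat a pose let the fingers close. It gives the time, the measured TCP pose, the force and the opening at its end, in the units of the state.
- state(): the state, without advancing time (a new reading comes with each control period).
- cams.grab_frame(name): name is "scene" or "top"; returns (picture, depth): 480x640x3 uint8, red, green, blue; 480x640 float32, m along the optical axis (not along the pixel's ray), 0 where there is no reading.
- cams.camera_info(name): a dict with "K" (3x3 intrinsics, pixels), "k1" (the pictures are not rectified: a ray, as slopes to the right and down, at radius r is drawn at 1 + k1 r^2 times it, then the intrinsics apply), "rvec" (rotation vector, rad) and "tvec" (3), from world to camera coordinates, as OpenCV has them. Camera axes: x right, y down, z forward; pixel columns grow to the right and rows downward; lengths in m; the calibration is good to about 2 mm. A picture is of the moment at which its call begins. camera_info takes no time and is no camera call.
- workorder.job_done(): hands the job in, once; it reports no verdict.
Trained networks look in the newest picture that a camera, given by its name, has taken for a name from the list of things; names that differ only in an ending like _2 or _b are one class to them, and where a whole thing is asked for, a point or a joint stands for the part that bears it (a point fixed in the world has none). Each returns a list of dicts, best first, with "score" (0 to 1); they miss things now and then, are a little off and sometimes report something else, mostly with a low value. They report only what shows in the picture. A call takes as long as a camera call.
- nets.recognise(camera, target): "at" ([x, y, z] in m, in world coordinates, good to about 4 mm: the middle of the surface that is visible of it).
- nets.landmark_of(camera, target): "at" ([x, y, z] in m, in world coordinates, good to about 4 mm: a listed point, or the origin of a listed thing).
The state is a dict: "time": time; "joint_pos": joint angles; "joint_vel": joint speeds; "joint_efforts": joint torques, N m; "tool_pos": TCP position; "tool_rot": TCP orientation; "contact_force": force on the tool from outside, world axes, zero at the start; "ft_torque": the same for the moment, N m; "gripper_width": opening from 0.0 (shut) to 1.0 (fully open).
Only numpy, scipy, OpenCV 4.12 (cv2) and the standard library are available. Lean on these libraries where they do the work, as an engineer would, in place of code of your own. Each camera call takes 0.05 s, during which the arm holds its last target.

### The job

The grease tub is standing proud in its bench holder because its coded feet are not over their pockets. With a fingertip push its grip ears round, gently and without pinching or lifting it, until the label faces the window at the front of the holder and the tub drops home. The pockets are not quite square to the window, so feel for the drop a little before and past it, and stop as soon as the tub will not turn further; do not force it. Then swing the keeper fully round over the lid, let go, and leave the loose things nearby where they are.

Things in the scene. Friction and masses are not known exactly. Their poses are not given: they have to be found in the camera images.
- tub_holder: Keyed tub holder screwed to the bench: aluminium plate 142 x 156 x 6 mm, a slippery dark seat and a low round cup wall (inner radius 49, outer 55 mm, top 30 mm above this origin). Origin: underside of the plate, on the cup's axis. Its -x points to its front, where a window about 50 mm wide is cut through the wall; +y to its left, z up.
- holder_axis (a point): Top of the holder's seat on the cup's axis, 14 mm above its origin. Six hidden pockets in it, in pairs on three circles, take the tub's six feet in one rotary position only. The seat was clamped by hand, roughly square to the window: that position has the tub's axes up to 17 degrees to either side of the holder's, and has to be felt. The feet enter within about 3 degrees of it.
- tub_center (a point): Grease tub, loose, about 0.6 kg, 96 mm in diameter, grey body, black flat lid, 50 mm high without its 5 mm feet; too wide to take across. Point on its axis, half-way up. Its own -x points to the middle of its label. Riding on its feet the point is 44 mm above the holder's origin, home 39 mm; it falls by its weight when the feet meet the pockets, which then stop it in about 4 degrees.
- tub_label (a point): Middle of the white paper label on the tub's side, 48 mm from the tub's axis, 7.5 mm below tub_center. It is 20 mm high and spans about 90 degrees of the side; from its middle a 16 mm wide paper seal runs up over the lid's edge and 24 mm in over the lid's top, so that it shows from above.
- ear0 (a point): Grip ear of the tub at 45 degrees anticlockwise (seen from above) of the tub's x axis; the point is 60 mm from the tub's axis, half-way up the ear. An ear is 14 mm wide and 12 mm high, with a round end, and sticks out from the body at radius 48 mm to 67 mm. Home, its underside is 14 mm above the cup wall, its top 8 mm below the lid's top. A push of about 1 to 4 N on an ear turns the tub, either way; never give it over 15 N.
- ear1 (a point): Like ear0, at 135 degrees.
- ear2 (a point): Like ear0, at 225 degrees.
- ear3 (a point): Like ear0, at 315 degrees.
- keeper_pin (a point): Upright steel pin, 11 mm in diameter, 24 mm tall, on the keeper arm, 55 mm from its hinge; the point is half-way up. Push it sideways to swing the arm. The arm is 15 mm wide, 5 mm thick, reaches 73 mm from the hinge; its underside is 17 mm below this point and 66.5 mm above the holder's origin: it passes 2.5 mm above the lid of a tub that is home and strikes one that is not.
- keeper_hinge (a point): Vertical axis of the keeper, at the height of the pin's middle, above a steel post 55 mm along the holder's x and -66 mm along its y (back right of the cup).
- keeper (a joint): Angle of the keeper arm (rad), growing clockwise seen from above. 0: open, the arm points to 130 degrees clockwise of the holder's x axis, clear of the tub. 1.745: closed on its stop, the arm lies over the lid and points nearly to the cup's axis. It stays where it is left; 1 to 2 N at the pin moves it.
- block_center (a point): Wooden block, 44 x 85 x 38 mm, loose; its centre. Leave alone.
- nut_center (a point): M16 steel nut, 24 x 27 x 13 mm, loose; its centre. Leave alone.

How it is judged:
On the way, in this order (a step that is already met when the one before it is completed fails the run):
1. the tub has dropped home, its label to the holder's front (z of tub_center in the frame of tub_holder below 0.041 m and horizontal distance between tub_center and tub_holder below 0.004 m and x of tub_label in the frame of tub_holder below -0.042 m and angle between the x axis of tub_center and the x axis of tub_holder, either way round below 0.45 rad and angle between tub_center's own z axis and vertical below 0.05 rad), for 0.2 s.
2. the keeper is swung over the lid (value of joint keeper above 1.5 rad), for 0.2 s.
At the end, for the whole second after the job is handed in: The tub is home in its holder (its middle less than 41 mm above the holder's origin and within 4 mm of its axis, upright within 0.05 rad), its label to the holder's front within 0.45 rad, at rest; the keeper is over the lid (past 1.5 rad); the gripper has let go (all of step 1 and value of joint keeper above 1.5 rad and linear speed of tub below 0.01 m/s and not (contact force between the fingers and anything else above 0.2 N)); the robot touches nothing.
It fails at once if the tub is pushed, pinched or pressed with more than 15 N (contact force between the fingers and tub above 15 N).
It fails at once if the keeper is pushed with more than 25 N (contact force between the fingers and keeper above 25 N).
It fails at once if the tub is lifted out of its cup or tipped (z of tub_center in the frame of tub_holder above 0.052 m or angle between tub_center's own z axis and vertical above 0.2 rad).
It fails at once if a loose thing nearby is moved by more than 15 mm (distance of any of block_center, nut_center from where it was at the start of the episode above 0.015 m).
It also fails if it takes over 72 s, if anything falls off the work surface, if the arm or the gripper's body presses on something with over 40 N, if the wrist force passes 120 N, or if a joint passes its speed limit or range.

## Working session

There is one attempt and no reset: what is moved stays moved. The work goes in short steps, Python scripts to look and compute and a tool call to move; the robot and the scene stay as the last step left them, time stands still between calls to the robot, and variables do not carry over. Pictures are saved under pics/ and viewed, and the job is handed in when it is done.

Besides the shell and the picture viewer there is one more tool, called after "Request:" as name(argument=value, ...), one argument or row to a line, values as JSON. play_rows: Moves the arm, as the interface text tells. Its arguments: {"type":"object","properties":{"motion":{"type":"array","items":{"type":"array"}}},"required":["motion"]}

```bash
ls; mkdir -p pics; cat > h.py <<'E'
import numpy as np, cv2
from plant import state, cams, workorder, nets
def save(img,n): cv2.imwrite('pics/'+n,img[:,:,::-1])
E
python3 - <<'E'
from h import *
s=state(); print({k:np.round(v,3).tolist() for k,v in s.items()})
for c in ("scene","top"):
    im,d=cams.grab_frame(c); save(im,c+'0.png'); i=cams.camera_info(c); print(i); np.save(c+'d.npy',d)
    for t in ["tub_holder","holder_axis","tub_center","tub_label","ear0","ear1","ear2","ear3","keeper_pin","keeper_hinge","block_center","nut_center"]:
        if c=="top" or t in("tub_label","keeper_pin","tub_center","keeper_hinge"): print(c,t,[(np.round(r["at"],3).tolist(),round(r["score"],2)) for r in nets.landmark_of(c,t)][:4])
E
```

```text
pics
{'time': 0.0, 'joint_pos': [1.229, 0.053, 1.614, -0.0, 1.476, -0.119], 'joint_vel': [0.001, 0.001, 0.0, -0.0, -0.0, -0.001], 'joint_efforts': [0.001, -39.364, -37.019, 0.0, 0.007, 0.0], 'tool_pos': [0.138, 0.609, 0.23], 'tool_rot': [0.552, -0.442, 0.553, 0.441], 'contact_force': [0.189, 0.523, -0.524], 'ft_torque': [-0.051, 0.046, 0.039], 'gripper_width': 1.002}
{'K': array([[449.49338778,   0.        , 308.10716189],
       [  0.        , 449.49338778, 239.22634051],
       [  0.        ,   0.        ,   1.        ]]), 'k1': 0.02564024727742699, 'rvec': array([ 2.06861771, -0.53852962,  0.32482928]), 'tvec': array([-0.48166166,  0.31096323,  0.53005593])}
scene tub_center [([0.658, 0.138, 0.044], 0.84), ([0.654, 0.138, 0.002], 0.74)]
scene tub_label [([0.633, 0.098, 0.035], 0.85), ([0.714, 0.153, 0.053], 0.73)]
scene keeper_pin [([0.692, 0.038, 0.086], 0.49), ([0.722, 0.085, 0.085], 0.25)]
scene keeper_hinge [([0.721, 0.085, 0.083], 0.57), ([0.671, 0.079, 0.055], 0.55)]
{'K': array([[467.36110258,   0.        , 319.09012445],
       [  0.        , 467.36110258, 234.38627317],
 
[... 457 characters left out ...]
, 0.195, 0.057], 0.7), ([0.672, 0.081, 0.057], 0.59)]
top ear1 [([0.716, 0.155, 0.057], 0.88), ([0.597, 0.126, 0.06], 0.72), ([0.642, 0.195, 0.057], 0.7), ([0.672, 0.081, 0.057], 0.59)]
top ear2 [([0.716, 0.155, 0.057], 0.88), ([0.597, 0.126, 0.06], 0.72), ([0.642, 0.195, 0.057], 0.7), ([0.672, 0.081, 0.057], 0.59)]
top ear3 [([0.716, 0.155, 0.057], 0.88), ([0.597, 0.126, 0.06], 0.72), ([0.642, 0.195, 0.057], 0.7), ([0.672, 0.081, 0.057], 0.59)]
top keeper_pin [([0.691, 0.039, 0.084], 0.64), ([0.711, 0.154, 0.054], 0.63)]
top keeper_hinge [([0.723, 0.08, 0.085], 0.77)]
top block_center [([0.519, 0.35, 0.02], 0.83), ([0.63, 0.098, 0.036], 0.41)]
top nut_center [([0.687, -0.037, 0.009], 0.64)]
```

View pics/scene0.png

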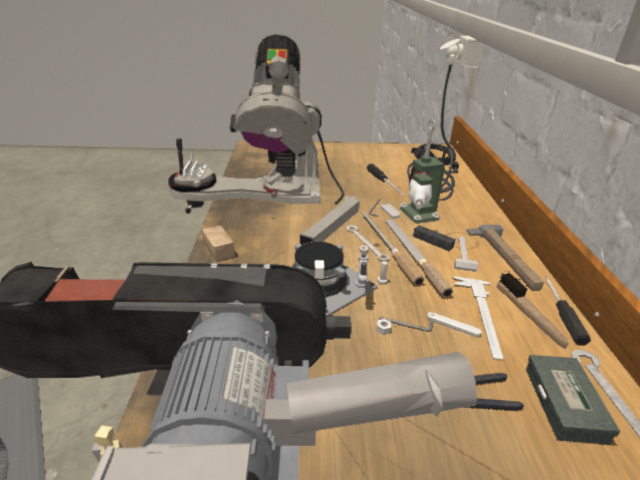

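View pics/top0.png

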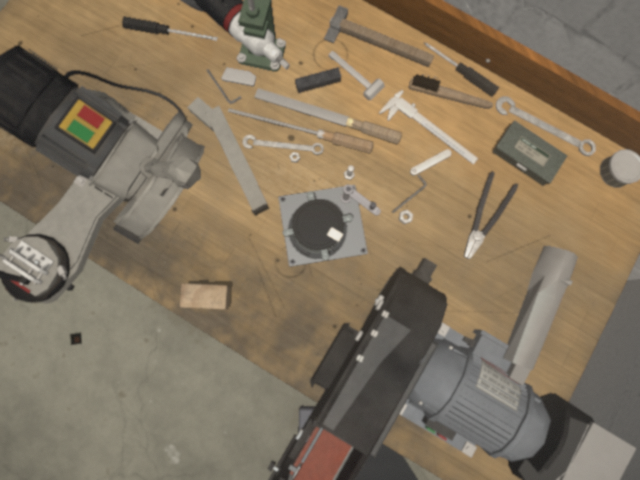

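```bash
cat >> h.py <<'E'
def proj(c,p):
    i=cams.camera_info(c); R=cv2.Rodrigues(i["rvec"])[0]; q=np.atleast_2d(p)@R.T+i["tvec"]
    u=q[:,:2]/q[:,2:]; r2=(u**2).sum(1,keepdims=True); u=u*(1+i["k1"]*r2); K=i["K"]
    return np.c_[u[:,0]*K[0,0]+K[0,2],u[:,1]*K[1,1]+K[1,2]]
def cloud(c,d):
    i=cams.camera_info(c);K=i["K"]; R=cv2.Rodrigues(i["rvec"])[0]
    v,u=np.mgrid[:480,:640]; x=np.stack([(u-K[0,2])/K[0,0],(v-K[1,2])/K[1,1]],-1).astype(float); y=x.copy()
    for _ in range(10): y=x/(1+i["k1"]*(y**2).sum(-1,keepdims=True))
    P=np.concatenate([y*d[...,None],d[...,None]],-1)
    return (P-i["tvec"])@R
def crop(c,im,x0,y0,w,h,s,n):
    save(cv2.resize(im[y0:y0+h,x0:x0+w],None,fx=s,fy=s,interpolation=cv2.INTER_CUBIC),n)
E
python3 - <<'E'
from h import *
for p in [(0,0,0),(0.138,.61,.23),(.4,0,0),(.65,.137,.0),(.75,.137,0),(.65,.237,0),(1,0,0)]: print(p,proj('top',p).round(),proj('scene',p).round())
for c,b in (("top",(265,150,140,130)),("scene",(260,210,150,140))):
    im=cv2.imread(f'pics/{c}0.png')[:,:,::-1]; crop(c,im,*b,5 if c=="scene" else 4.5,c+'0c.png')
d=np.load('topd.npy'); P=cloud('top',d)
# height map
m=(abs(P[...,0]-.65)<.15)&(abs(P[...,1]-.13)<.2)&(d>0)
for lo,hi in ((.003,.012),(.05,.058),(.058,.064),(.064,.068),(.068,.075),(.075,.1)):
    q=P[m&(P[...,2]>lo)&(P[...,2]<hi)]; print(lo,hi,len(q),q.mean(0).round(4) if len(q) else '',q.min(0).round(3),q.max(0).round(3))
E
```

```text
(0, 0, 0) [[386. 590.]] [[-113.  511.]]
(0.138, 0.61, 0.23) [[-32. 567.]] [[-20. 140.]]
(0.4, 0, 0) [[387. 365.]] [[222. 376.]]
(0.65, 0.137, 0.0) [[317. 234.]] [[315. 282.]]
(0.75, 0.137, 0) [[318. 185.]] [[356. 269.]]
(0.65, 0.237, 0) [[267. 233.]] [[292. 258.]]
(1, 0, 0) [[385.  72.]] [[490. 270.]]
0.003 0.012 3596 [0.6716 0.1143 0.006 ] [ 0.5   -0.07   0.003] [0.8   0.329 0.012]
0.05 0.058 67 [0.619  0.0982 0.0546] [ 0.501 -0.003  0.05 ] [0.777 0.198 0.058]
0.058 0.064 292 [0.6458 0.1304 0.061 ] [ 0.506 -0.006  0.058] [0.722 0.201 0.064]
0.064 0.068 1027 [0.6553 0.1363 0.0667] [ 0.503 -0.006  0.064] [0.717 0.197 0.068]
0.068 0.075 1378 [0.6633 0.1169 0.0699] [ 0.501 -0.07   0.068] [0.731 0.183 0.075]
0.075 0.1 541 [ 0.5887 -0.0219  0.0858] [ 0.501 -0.07   0.075] [0.73  0.091 0.1  ]
```

```bash
python3 - <<'E'
from h import *
d=np.load('topd.npy'); P=cloud('top',d)
# edge size around all obstacles above 0.12 in the neighbourhood of the workspace
g=[]
for x in np.arange(0.1,1.05,.05):
    r=''
    for y in np.arange(.7,-.5,-.05):
        m=(abs(P[...,0]-x)<.025)&(abs(P[...,1]-y)<.025)&(d>0); r+='%4d'%(1000*P[m][:,2].max()) if m.any() else '   .'
    print('%.2f'%x,r)
E
```

```text
0.10 -837-839-841-836-839-835-838-838-838-838-746-745   .-245-242-240-240   .   .   .   .   .   .   .
0.15 -840-841-837-836-835-838-841-839-836-836-748-740-844   .   .   .   .   .   .   .   .   .   .   .
0.20 -838-837-836-839-838-839-839-835-838-840 100  97  96   .   .   3   4   3   4   3   .   .   .   .
0.25 -838-839-837-838-839-837-837-839-837-839 146 140 159 162   4   5  13 141 213 215 218   .   .   .
0.30 -839-836-841-838-836-839-836-837-843   .   . 162 162 164 159 136 158 170 208 219 220 220   .   .
0.35 -833-839-838-839-838-839-840   .   .   .   3 161 163 163 164 170 171 174 173 220 219   3  -3   .
0.40 -838-837-837-838-835-852   .   .   3   4   4  67 162 163 164 165 171 171 158   3   5   4   3   .
0.45 -837-837-840-839   .   .   2   4   5   5   4   4 159 163 163 164 153 146 163 160   4   4   5   1
0.50   45  57  38   .   .   3  42  42  42   5   4   4  61 163 162 162 142   4 167 170   1   4   6   4
0.55  101  81  58   4   5   4  42  43  42   5   4   5   5  94 158 149 125   4 170 182 170   6   4   5
0.60   94  79  60   5   5 271 316 313   5   5  30  73  71  12 110  88  84  13 158 185 180   3   4   4
0.65   41  43  33  31   2 333 333 374 407   5  72  71  72  62   5  14   5  15  16   5   6   4   4   5
0.70    5  28  30 380 382 394 391 362 311  44  69  73  81  99  73  17   5   8  14  16   5   5   5   6
0.75    5  21  28 391 405 394 393 312 291  43   9  10  79  50   4   9   8   5  15  15  36  36   5  44
0.80    5   3   . 404 406 369   3 280  45   5  15  10  51  48   6  13  13  12  35  37  37  36   4  45
0.85    .   .   . 221 125  26  22  44  45  16  19  25  27  27  30  25  12   9  34  38  37  35  11 101
0.90    .   .   . 204 117  12  26  43  19  20  16  15  21  24  11  11   9   5  20  35  30 101 103 145
0.95    .   4   4 101  27   8   6  12  13  11  74  28  27  25  25  40  41  21  29  28 102 284 252 174
1.00    4   4   5   4   5   4   5  11 161 188  81  27  28  16  13  39  39  28 101 226 267 291   .   .
```

View crops.

View pics/scene0c.png

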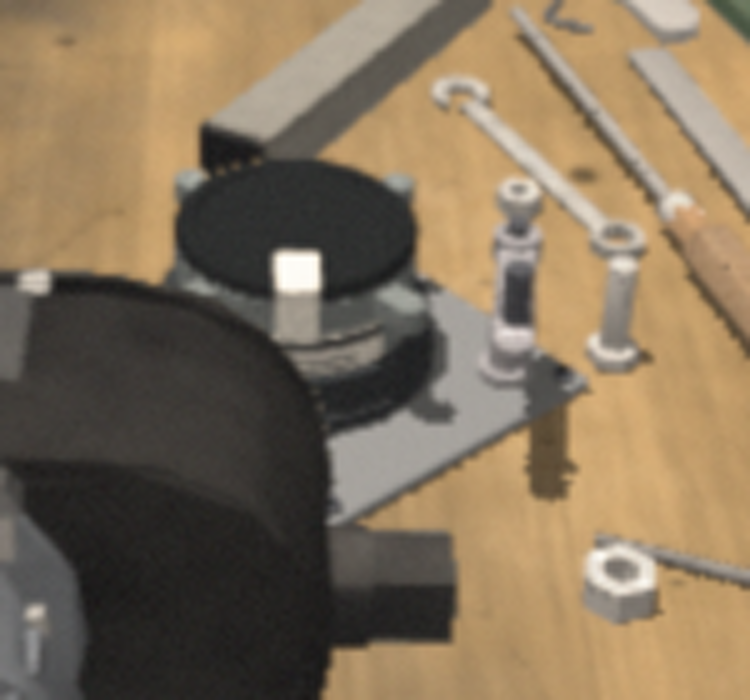

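View pics/top0c.png

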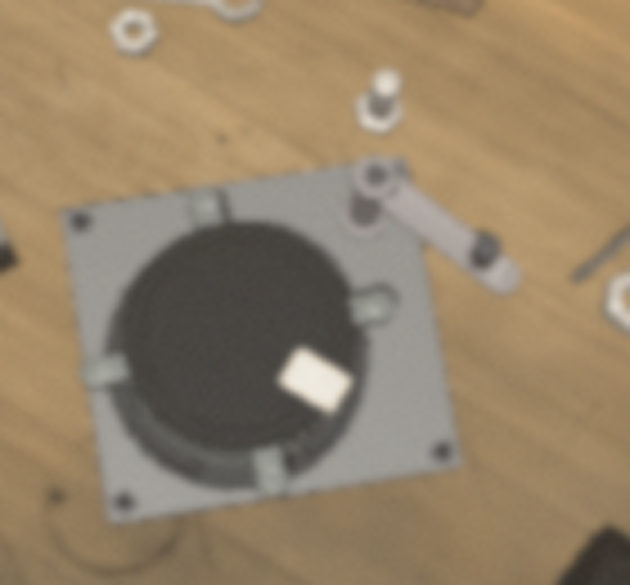

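```bash
python3 - <<'E'
from h import *
from scipy.spatial.transform import Rotation as Ro
q=state()["tool_rot"]; print(Ro.from_quat([q[1],q[2],q[3],q[0]]).as_matrix().round(3))
d=np.load('topd.npy'); P=cloud('top',d); im=cv2.imread('pics/top0.png')
m=(d>0)&(np.hypot(P[...,0]-.655,P[...,1]-.137)<.06)&(P[...,2]>.062)&(P[...,2]<.078)
h,_=None,None
pts=P[m][:,:2].astype(np.float32); (c,r)=cv2.minEnclosingCircle(pts); print('enc',c,r)
L=m&(im.max(2)<80); print(L.sum(),P[L].mean(0),np.percentile(P[L][:,2],[10,50,90]))
e=cv2.fitEllipse(cv2.convexHull(P[L][:,:2].astype(np.float32))); print(e)
W=m&(im.min(2)>150); w=P[W].mean(0); print('seal',W.sum(),w, np.degrees(np.arctan2(w[1]-e[0][1],w[0]-e[0][0])))
# saw fine map
for x in np.arange(0.54,.82,.02):
    r=''
    for y in np.arange(.4,.2,-.01):
        k=(abs(P[...,0]-x)<.01)&(abs(P[...,1]-y)<.005)&(d>0); r+='%4d'%(1000*P[k][:,2].max()) if k.any() else '   .'
    print('%.2f'%x,r)
print()
for x in np.arange(0.48,.76,.02):
    r=''
    for y in np.arange(.12,-.1,-.01):
        k=(abs(P[...,0]-x)<.01)&(abs(P[...,1]-y)<.005)&(d>0); r+='%4d'%(1000*P[k][:,2].max()) if k.any() else '   .'
    print('%.2f'%x,r)
E
```

```text
[[ 0.    -0.975  0.221]
 [-0.     0.221  0.975]
 [-1.    -0.    -0.   ]]
enc (0.6545582413673401, 0.1368175446987152) 0.059918683022260666
1807 [0.65740439 0.14042532 0.06802841] [0.0659781  0.06801125 0.0700967 ]
((0.6560149192810059, 0.13746751844882965), (0.09234428405761719, 0.0948798805475235), 19.16289520263672)
seal 133 [0.6402912  0.10838491 0.0690157 ] -118.39818426267215
0.54    2  39  42  41  43  41  40  41  41  40  39   3   3   3   4   4   5   3   3   3
0.56    3   4   3   4   4   3   3   3   3   4   3   3   3   4   4   4   3   3   4   3
0.58  257 258   3   4   3   4   4   3   3   2   3   4   5   4   3   3   3   2   3   4
0.60  285 289 297 298 299   3   2   3   3   4   5   4   3   3   4   2   4   4   3   4
0.62  305 314 321 317 315 313 310   4   3   4   5   3   3   3   3   2   3   5   3   4
0.64  306 307 324 328 328 324 321 316 372 402 404 402 396   5   4   3   2   3   3   3
0.66  318 313 300 329 331 348 359 374 383 404 407 404 399   3   3   3   3   2   4   7
0.68  326 319 312 323 337 348 359 368 374   4 398   3   4  36  42  41  37   3   4   9
0.70  372 325 321 313 316 32
[... 1198 characters left out ...]
 2   3   4   5   4   2   3   4   3   2   3
0.64   71  72  72  72  32  10   9  10   7   3   3   3   5   4   4   5   3   2   2   4   2   4
0.66   72  70  72  71  64  59  10   9   3   3   3   5   4   3   3   6   3   4   3   2   3   3
0.68   70  71  73  70  63  62   9  73  99  97  73   2   5   4  16  15  17  15   3   3   2   3
0.70   72  69  65  30  72  75  74  75  97  95   1   6   5   8  14  16  16  13   3   2   3   3
0.72    9  10  10  79  81  75  73  70   2   3   4   4   3   2   4   8   8   8   3   3   3   3
0.74    9   9   9  12  74  10   8   3   4   2   3   3   3   3   3   3   4   9   8   6   4   3
0.76    3   4   4   4  49  48   6   4   3   4   3   4   3   3   3   4   3   5   4   9   8   5
```

Request:
play_rows(
  motion=[
    [1,[0.036,-0.032,0],0.12],
    [1,[0.072,-0.064,0],0.24],
    [1,[0.108,-0.096,0],0.36],
    [1,[0.144,-0.128,0],0.48],
    [1,[0.18,-0.16,0],0.494],
  ],
)

```text
time: 1.4
tool_pos: [0.3192, 0.4482, 0.2316]
tool_rot: [-0.427, 0.564, -0.427, -0.564]
contact_force: [0.2, 0.6, -0.6]
gripper_width: 0.143
```

Request:
play_rows(
  motion=[
    [1,[0.036,-0.032,0],0],
    [1,[0.072,-0.064,0],0],
    [1,[0.108,-0.096,0],0],
    [1,[0.144,-0.128,0],0],
    [1,[0.18,-0.16,0],0],
  ],
)

```text
time: 1.9
tool_pos: [0.4994, 0.288, 0.2316]
tool_rot: [-0.428, 0.563, -0.428, -0.563]
contact_force: [1.0, 0.2, -0.0]
gripper_width: -0.0
```

Request:
play_rows(
  motion=[
    [1,[0.037,-0.031,0],0],
    [1,[0.074,-0.062,0],0],
    [1,[0.11,-0.093,0],0],
    [1,[0.11,-0.093,-0.03],0],
    [1,[0.11,-0.093,-0.06],0],
  ],
)

```text
time: 2.4
tool_pos: [0.6102, 0.1952, 0.172]
tool_rot: [-0.429, 0.563, -0.428, -0.562]
contact_force: [-0.2, 0.0, -0.7]
gripper_width: 0.004
```

Request:
play_rows(
  motion=[
    [1,[0,0,-0.03],0],
    [1,[0,0,-0.06],0],
    [1,[0,0,-0.09],0],
    [1,[0,0,-0.09],0],
  ],
)

```text
time: 2.8
tool_pos: [0.6043, 0.1957, 0.0757]
tool_rot: [0.425, -0.561, 0.431, 0.565]
contact_force: [-1.7, -0.3, -0.1]
gripper_width: -0.001
```

```bash
python3 - <<'E'
from h import *
s=state(); print(s["tool_pos"],s["contact_force"])
for c,b in (("top",(265,150,140,130)),("scene",(260,210,150,140))):
    im,_=cams.grab_frame(c); crop(c,im,*b,4.5,c+'1c.png')
E
```

```text
[0.60427259 0.19572053 0.07569915] [-1.65540028 -0.28502091 -0.13005069]
```

View pics/scene1c.png

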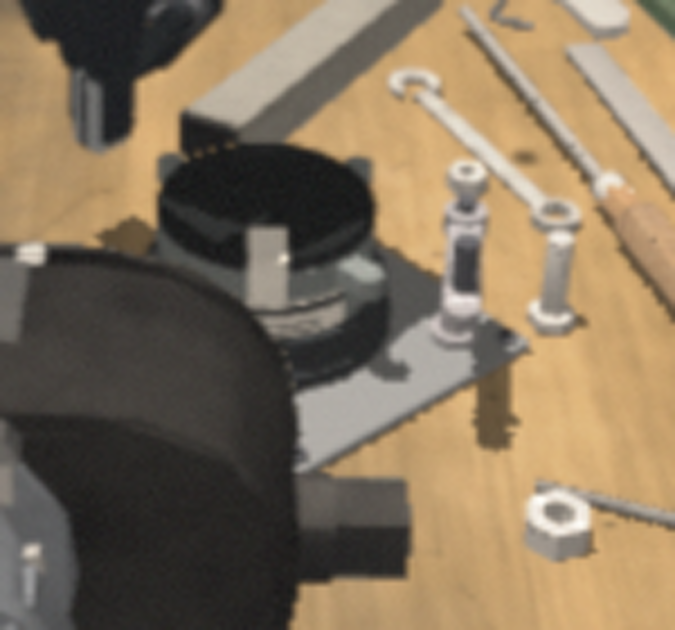

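View pics/top1c.png

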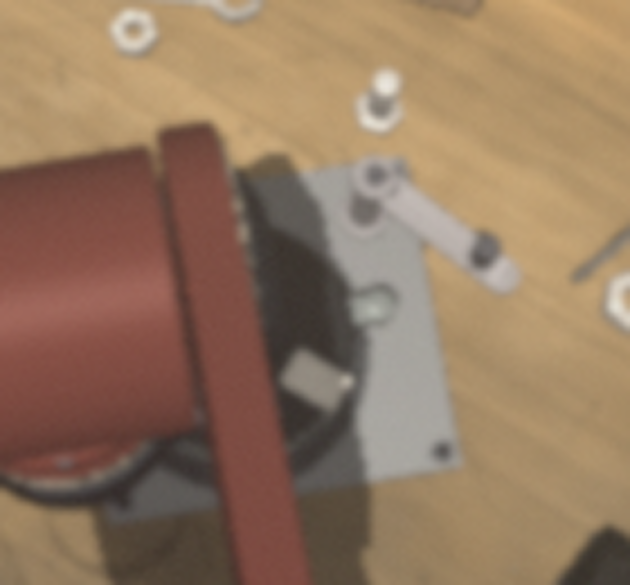

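```bash
python3 - <<'E'
from h import *
s=state(); print(s["tool_pos"],s["contact_force"],s["joint_efforts"],s["joint_pos"])
im,d=cams.grab_frame("top"); save(im,"top1.png"); im2,d2=cams.grab_frame("scene"); save(im2,"scene1.png")
s=state(); print(s["tool_pos"],s["contact_force"],s["joint_efforts"])
P=cloud('top',d)
for x in np.arange(0.54,.82,.02):
    r=''
    for y in np.arange(.4,.1,-.01):
        k=(abs(P[...,0]-x)<.01)&(abs(P[...,1]-y)<.005)&(d>0); r+='%4d'%(1000*P[k][:,2].max()) if k.any() else '   .'
    print('%.2f'%x,r)
E
```

```text
[0.60793749 0.19651492 0.08129299] [1.25716351 0.67156831 0.42782867] [-8.80181906e-03 -4.10329700e+01 -3.17590964e+01 -1.87663609e-03
  6.20678533e-02 -9.86640146e-06] [ 1.96246122e-01  2.16908062e-01  1.69388848e+00  7.01814331e-06
  1.23169309e+00 -1.64576485e+00]
[0.6096589  0.19689511 0.08385961] [0.71755855 0.50788462 0.27385944] [-2.12914027e-03 -4.17491019e+01 -3.25398731e+01 -8.16018601e-04
  3.05494526e-02 -5.19354266e-07]
0.54    3  40  41  41  41  41  42  41  40  40   .   .   .   1   3   4 429 430 429   2   2   1   2   .   .   . 436 436 436   .   2
0.56    4   3   4   2   3   3   4   3   4   .   .   .   .   2   4 416 423 422 383 378 374 365   3   3   2 423 429 428   .   .   3
0.58  259 257   3   3   4   3   3   3   2   .   .   .   .   4 388 416 416 417 398 397 396 396 396 394 392 421 422 422   .   1   2
0.60  286 293 295 298 297   3   3   3   3   .   .   .   .   1 395 409 410 409 401 402 401 402 402 401 407 416 416 386   .  15  10
0.62  304 314 320 317 314 312 310   4   3   .   .   .   .   . 400 403 403 400 402 401 401 401 401 403 407 409 410 386  72  71  72
0.64  305 304
[... 456 characters left out ...]
 .   .   .   .   .  68   .   .   .   .  71  70  65
0.72  381 368 322 315 308 302 319 317 307 293 287   .  42   .   .   .   .   .   .   .   .   .   .   7   .   .   .   5  10   9  10
0.74  326 330 320 305 301 303 302 300 287 265   2  42  43  42  42  39   2   .   .   .   .   .   .   2   .   .   2   8   9   8  10
0.76    .   . 246 264 278 300 300 294   3  38  42  44  44  42  42   2   3   4   4   3   3   3   3   1   .   1   3   5   3   4   3
0.78    .   .   2 244 265 273 286 273   4  44  43  44  43  41   3   3   3   3   3   5   3   4   4   3   2   4   4   2   3   3   3
0.80    .   .   2   3   4   3   5   4  43  43  43  42  40   4   3   3   3   3   3   3  13  13  14   3   5   3   2   3   3   4   3
```

View pics/scene1.png

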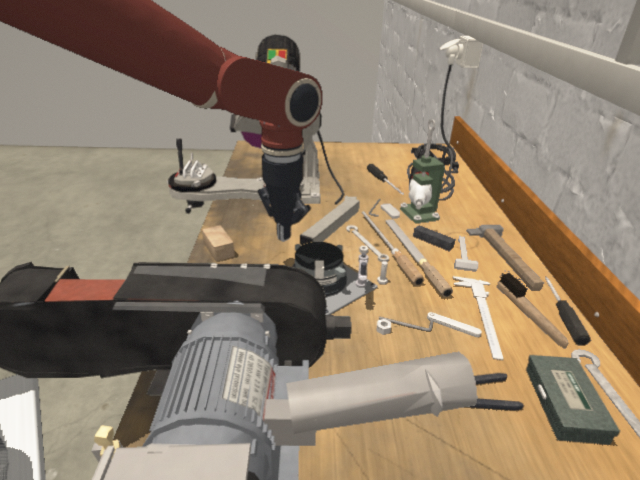

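View pics/top1.png

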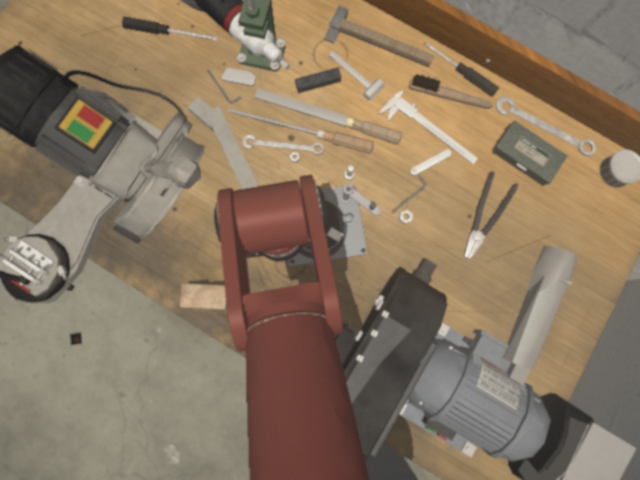

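Request:
play_rows(
  motion=[
    [1,[0,0,0.03],0],
    [1,[-0.006,-0.04,0.04],0],
    [1,[-0.006,-0.08,0.04],0],
    [1,[-0.006,-0.109,0.04],0],
    [1,[-0.006,-0.109,0.02],0],
  ],
)

```text
time: 3.5
tool_pos: [0.6065, 0.0845, 0.1079]
tool_rot: [-0.431, 0.566, -0.426, -0.559]
contact_force: [0.6, 0.8, 0.5]
gripper_width: 0.002
```

Request:
play_rows(
  motion=[
    [1,[0,0,-0.02],0],
    [1,[0,0,-0.04],0],
    [1,[0,0,-0.06],0],
    [1,[0,0,-0.06],0],
    [1,[0,0,-0.06],0],
  ],
)

```text
time: 4.0
tool_pos: [0.6032, 0.0876, 0.0432]
tool_rot: [-0.428, 0.564, -0.427, -0.562]
contact_force: [-0.3, 0.1, -0.1]
gripper_width: -0.004
```

```bash
python3 - <<'E'
from h import *
im,d=cams.grab_frame("top"); crop("top",im,265,150,140,130,4.5,"top2c.png"); im2,d2=cams.grab_frame("scene"); crop("scene",im2,260,210,150,140,4.5,"scene2.png")
s=state(); print(s["tool_pos"],s["contact_force"],s["joint_efforts"])
E
```

```text
[0.6038764  0.08764363 0.04393291] [-1.21091260e+00  8.05981072e-04  6.39772143e-01] [-1.07123534e-02 -4.02532232e+01 -3.16211414e+01 -1.04063860e-03
  1.43108651e-02 -9.11270632e-06]
```

View pics/scene2.png

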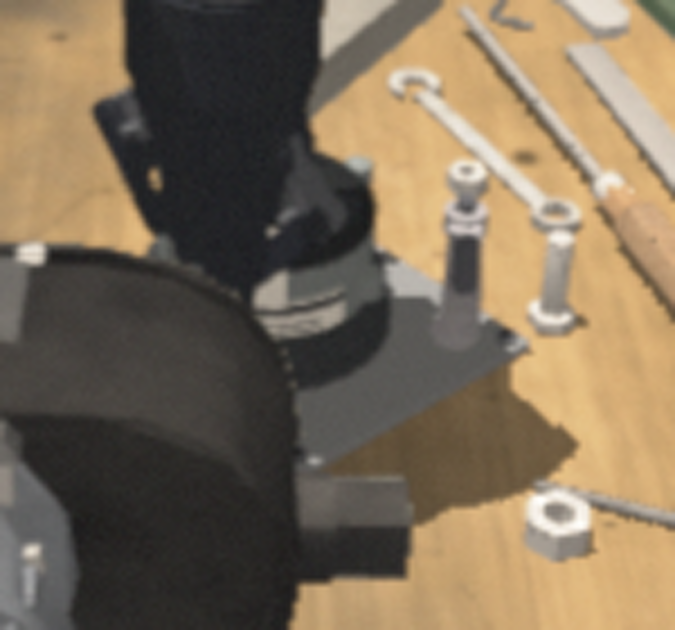

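View pics/top2c.png

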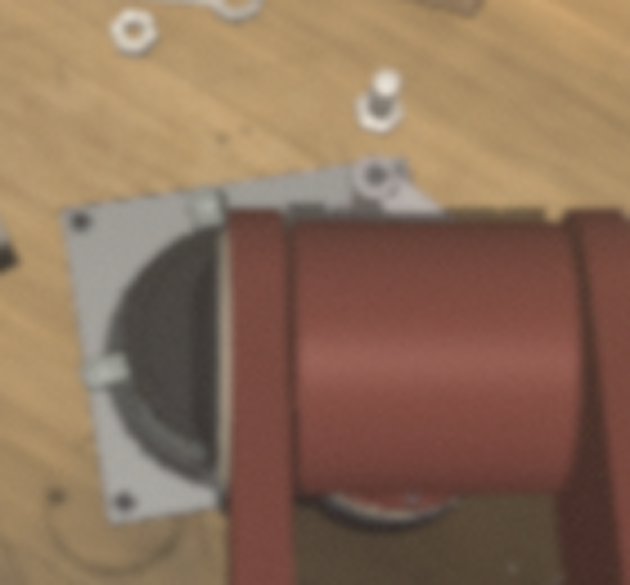

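```bash
python3 - <<'E'
import numpy as np
C=np.array([.656,.1375]); off=.0215
for f in [195.5]+list(range(193,120,-3)):
    a=np.radians(f); u=np.array([np.cos(a),np.sin(a)]); t=np.array([-u[1],u[0]])
    print(f,(C+.063*u+off*t).round(4), 'turn from now',round(np.radians(f-195.5),3))
E
```

```text
195.5 [0.601  0.0999] turn from now 0.0
193 [0.5995 0.1024] turn from now -0.044
190 [0.5977 0.1054] turn from now -0.096
187 [0.5961 0.1085] turn from now -0.148
184 [0.5947 0.1117] turn from now -0.201
181 [0.5934 0.1149] turn from now -0.253
178 [0.5923 0.1182] turn from now -0.305
175 [0.5914 0.1216] turn from now -0.358
172 [0.5906 0.125 ] turn from now -0.41
169 [0.5901 0.1284] turn from now -0.463
166 [0.5897 0.1319] turn from now -0.515
163 [0.5895 0.1354] turn from now -0.567
160 [0.5894 0.1388] turn from now -0.62
157 [0.5896 0.1423] turn from now -0.672
154 [0.59   0.1458] turn from now -0.724
151 [0.5905 0.1492] turn from now -0.777
148 [0.5912 0.1527] turn from now -0.829
145 [0.5921 0.156 ] turn from now -0.881
142 [0.5931 0.1593] turn from now -0.934
139 [0.5943 0.1626] turn from now -0.986
136 [0.5957 0.1658] turn from now -1.038
133 [0.5973 0.1689] turn from now -1.091
130 [0.599  0.1719] turn from now -1.143
127 [0.6009 0.1749] turn from now -1.196
124 [0.6029 0.1777] turn from now -1.248
121 [0.6051 0.1804] turn from now -1.3
```

Request:
play_rows(
  motion=[
    [1,[-0.001,0.003,0],0],
    [1,[-0.002,0.006,0],0],
    [1,[-0.0025,0.009,0],0],
    [1,[-0.0025,0.01,0],0],
    [1,[-0.0025,0.01,0],0],
  ],
)

```text
time: 4.6
tool_pos: [0.5995, 0.0978, 0.0413]
tool_rot: [-0.428, 0.563, -0.428, -0.563]
contact_force: [0.4, -0.0, 0.2]
gripper_width: 0.001
```

Request:
play_rows(
  motion=[
    [1,[-0.001,0.002,0.001],-0.02],
    [1,[-0.0015,0.004,0.001],-0.045],
    [1,[-0.002,0.006,0.001],-0.07],
    [1,[-0.003,0.008,0.001],-0.096],
    [1,[-0.003,0.008,0.001],-0.096],
  ],
)

```text
time: 5.1
tool_pos: [0.5964, 0.1058, 0.0422]
tool_rot: [0.455, -0.542, 0.455, 0.542]
contact_force: [-0.0, -0.0, -0.4]
gripper_width: -0.002
```

Request:
play_rows(
  motion=[
    [1,[-0.001,0.002,0],-0.035],
    [1,[-0.0015,0.004,0],-0.07],
    [1,[-0.002,0.006,0],-0.105],
    [1,[-0.003,0.0065,0],-0.105],
    [1,[-0.003,0.0065,0],-0.105],
  ],
)

```text
time: 5.6
tool_pos: [0.5936, 0.1122, 0.0423]
tool_rot: [0.482, -0.517, 0.482, 0.517]
contact_force: [0.3, -0.4, -0.3]
gripper_width: -0.0
```

```bash
cat >> h.py <<'E'
def look(n):
    im2,d2=cams.grab_frame("scene"); crop("scene",im2,270,220,100,80,6,n)
    P=cloud("scene",d2); C=np.array([.656,.1375])
    k=(np.hypot(P[...,0]-C[0],P[...,1]-C[1])<.046)&(d2>0)&(P[...,2]>.05)&(P[...,2]<.08)
    w=k&(im2.min(2)>110); b=k&(im2.max(2)<90)&(P[...,2]>.058)
    if w.sum()>3: q=P[w&(P[...,2]>.058)]; m=q.mean(0); print('seal',len(q),m.round(4),np.degrees(np.arctan2(m[1]-C[1],m[0]-C[0])).round(1))
    print('lid z',b.sum(),np.median(P[b][:,2]) if b.any() else None)
    s=state(); print(s["time"],s["tool_pos"].round(4) if hasattr(s["tool_pos"],'round') else s["tool_pos"],np.round(s["contact_force"],2))
E
python3 - <<'E'
from h import *
look('s3.png')
for t in ("tub_label","tub_center"): print(t,[(np.round(r["at"],3).tolist(),round(r["score"],2)) for r in nets.landmark_of("scene",t)][:3])
E
```

```text
seal 24 [0.6336 0.107  0.0692] -126.3
lid z 472 0.06751335195496463
5.65 [0.5936 0.1122 0.0423] [ 0.98 -1.24 -0.36]
tub_label [([0.623, 0.101, 0.035], 0.59)]
tub_center [([0.656, 0.138, 0.044], 0.66)]
```

View pics/s3.png

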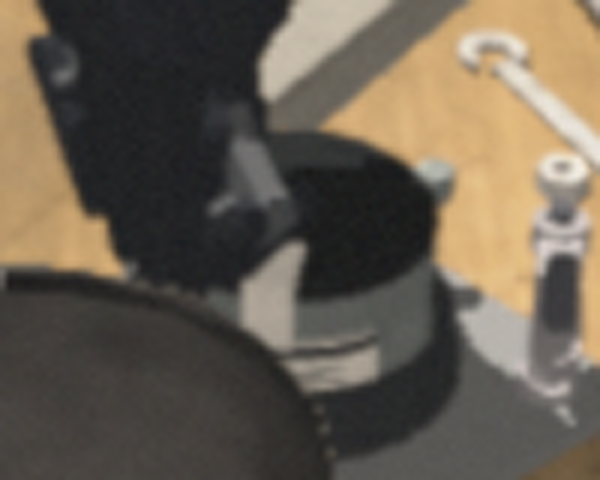

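Request:
play_rows(
  motion=[
    [1,[-0.0008,0.0025,0],-0.04],
    [1,[-0.0016,0.005,0],-0.08],
    [1,[-0.0023,0.0075,0],-0.12],
    [1,[-0.003,0.01,0],-0.157],
    [1,[-0.003,0.01,0],-0.157],
  ],
)

```text
time: 6.25
tool_pos: [0.5905, 0.1223, 0.0423]
tool_rot: [0.521, -0.478, 0.521, 0.478]
contact_force: [-0.6, -0.4, -0.1]
gripper_width: 0.0
```

Request:
play_rows(
  motion=[
    [1,[-0.0005,0.0025,0],-0.04],
    [1,[-0.001,0.005,0],-0.08],
    [1,[-0.0014,0.0075,0],-0.12],
    [1,[-0.0017,0.0103,0],-0.157],
    [1,[-0.0017,0.0103,0],-0.157],
  ],
)

```text
time: 6.75
tool_pos: [0.5889, 0.1326, 0.0423]
tool_rot: [0.557, -0.436, 0.557, 0.436]
contact_force: [0.1, 0.2, 0.2]
gripper_width: 0.004
```

```bash

python3 - <<'E'
from h import *
look('s4.png')
for t in ("tub_label","tub_center"): print(t,[(np.round(r["at"],3).tolist(),round(r["score"],2)) for r in nets.landmark_of("scene",t)][:3])
E
```

```text
seal 50 [0.6254 0.1198 0.069 ] -150.0
lid z 762 0.06747963966371112
6.8 [0.589  0.1325 0.0423] [-0.86  0.3  -0.38]
tub_label [([0.614, 0.117, 0.036], 0.56)]
tub_center [([0.658, 0.136, 0.045], 0.92)]
```

View pics/s4.png

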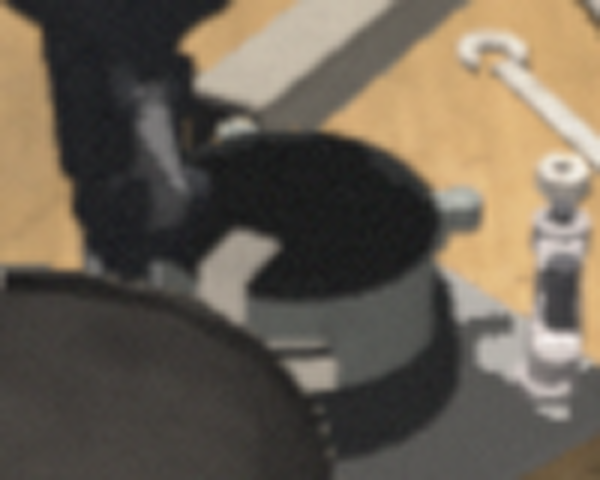

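Request:
play_rows(
  motion=[
    [1,[0,0.0012,0],-0.018],
    [1,[0,0.0023,0],-0.035],
    [1,[0,0.0023,0],-0.035],
  ],
)

```text
time: 7.2
tool_pos: [0.5889, 0.1346, 0.0423]
tool_rot: [0.565, -0.426, 0.565, 0.426]
contact_force: [0.2, -0.1, -0.3]
gripper_width: -0.002
```

Request:
play_rows(
  motion=[
    [1,[0,0.0012,0],-0.018],
    [1,[0,0.0023,0],-0.035],
    [1,[0,0.0023,0],-0.035],
  ],
)

```text
time: 7.5
tool_pos: [0.5889, 0.1371, 0.0423]
tool_rot: [0.572, -0.416, 0.572, 0.416]
contact_force: [-0.1, -0.8, 0.1]
gripper_width: 0.001
```

```bash

python3 - <<'E'
from h import *
look('s5.png')
E
```

```text
seal 47 [0.6237 0.1215 0.0691] -153.6
lid z 825 0.06745118736418944
7.55 [0.5889 0.1371 0.0423] [-0.29 -0.72  1.1 ]
```

Request:
play_rows(
  motion=[
    [1,[0,0.0012,0],-0.018],
    [1,[0,0.0023,0],-0.035],
    [1,[0,0.0023,0],-0.035],
  ],
)

```text
time: 7.85
tool_pos: [0.5889, 0.1394, 0.0423]
tool_rot: [0.579, -0.405, 0.579, 0.406]
contact_force: [-0.4, -0.1, -0.6]
gripper_width: 0.003
```

```bash

python3 - <<'E'
from h import *
look('s5.png')
E
```

```text
seal 48 [0.6234 0.1229 0.069 ] -155.9
lid z 847 0.06748316809294391
7.9 [0.5889 0.1395 0.0423] [-0.72 -0.25  0.93]
```

Request:
play_rows(
  motion=[
    [1,[0.0001,0.0012,0],-0.018],
    [1,[0.0002,0.0023,0],-0.035],
    [1,[0.0002,0.0023,0],-0.035],
  ],
)

```text
time: 8.2
tool_pos: [0.5891, 0.1417, 0.0423]
tool_rot: [0.586, -0.395, 0.586, 0.395]
contact_force: [-0.8, -0.6, 1.0]
gripper_width: 0.003
```

```bash

python3 - <<'E'
from h import *
look('s5.png')
E
```

```text
seal 48 [0.6232 0.1243 0.069 ] -158.0
lid z 865 0.06745326265880351
8.25 [0.5891 0.1418 0.0423] [-0.35  0.34  0.47]
```

Request:
play_rows(
  motion=[
    [1,[0.0001,0.0012,0],-0.018],
    [1,[0.0003,0.0023,0],-0.035],
    [1,[0.0003,0.0023,0],-0.035],
  ],
)

```text
time: 8.55
tool_pos: [0.5895, 0.144, 0.0423]
tool_rot: [0.593, -0.385, 0.593, 0.385]
contact_force: [-0.6, -0.6, 0.4]
gripper_width: 0.004
```

```bash

python3 - <<'E'
from h import *
look('s5.png')
E
```

```text
seal 46 [0.6226 0.125  0.0691] -159.5
lid z 881 0.06748030546114743
8.6 [0.5895 0.144  0.0423] [-0.35  0.31  0.24]
```

Request:
play_rows(
  motion=[
    [1,[0.0001,0.0012,0],-0.018],
    [1,[0.0003,0.0023,0],-0.035],
    [1,[0.0003,0.0023,0],-0.035],
  ],
)

```text
time: 8.9
tool_pos: [0.5898, 0.1463, 0.0423]
tool_rot: [0.6, -0.375, 0.6, 0.375]
contact_force: [-0.8, -0.3, 0.7]
gripper_width: -0.002
```

```bash

python3 - <<'E'
from h import *
look('s5.png')
E
```

```text
seal 47 [0.6222 0.1261 0.069 ] -161.4
lid z 884 0.06751163672999583
8.95 [0.5898 0.1463 0.0423] [0.36 0.21 0.81]
```

Request:
play_rows(
  motion=[
    [1,[0.0002,0.0012,0],-0.018],
    [1,[0.0004,0.0023,0],-0.035],
    [1,[0.0004,0.0023,0],-0.035],
  ],
)

```text
time: 9.25
tool_pos: [0.5902, 0.1486, 0.0423]
tool_rot: [0.606, -0.364, 0.606, 0.364]
contact_force: [-0.6, -0.6, 0.0]
gripper_width: 0.001
```

```bash

python3 - <<'E'
from h import *
look('s5.png')
E
```

```text
seal 49 [0.6214 0.127  0.0688] -163.1
lid z 899 0.06746357218835398
9.3 [0.5902 0.1486 0.0423] [-0.25 -0.4   0.17]
```

Request:
play_rows(
  motion=[
    [1,[0.0002,0.0012,0],-0.018],
    [1,[0.0005,0.0023,0],-0.035],
    [1,[0.0005,0.0023,0],-0.035],
  ],
)

```text
time: 9.6
tool_pos: [0.5907, 0.151, 0.0423]
tool_rot: [0.613, -0.353, 0.612, 0.353]
contact_force: [-0.1, -1.4, 0.7]
gripper_width: 0.0
```

```bash

python3 - <<'E'
from h import *
look('s5.png')
E
```

```text
seal 45 [0.622  0.1285 0.0689] -165.1
lid z 897 0.06744446008880016
9.65 [0.5907 0.1509 0.0423] [-0.56 -0.1  -0.03]
```

Request:
play_rows(
  motion=[
    [1,[0.0002,0.0012,0],-0.018],
    [1,[0.0005,0.0023,0],-0.035],
    [1,[0.0005,0.0023,0],-0.035],
  ],
)

```text
time: 9.95
tool_pos: [0.5912, 0.1532, 0.0423]
tool_rot: [0.619, -0.343, 0.618, 0.343]
contact_force: [-0.8, 0.1, 0.3]
gripper_width: 0.003
```

```bash

python3 - <<'E'
from h import *
look('s5.png')
E
```

```text
seal 47 [0.6215 0.1297 0.0691] -167.3
lid z 888 0.0675039286459472
10.0 [0.5912 0.1532 0.0423] [-0.91 -0.88  0.14]
```

Request:
play_rows(
  motion=[
    [1,[0.0003,0.0011,0],-0.018],
    [1,[0.0006,0.0022,0],-0.035],
    [1,[0.0006,0.0022,0],-0.035],
  ],
)

```text
time: 10.3
tool_pos: [0.5918, 0.1554, 0.0423]
tool_rot: [0.625, -0.332, 0.624, 0.332]
contact_force: [-0.1, -0.4, 1.1]
gripper_width: 0.002
```

```bash

python3 - <<'E'
from h import *
look('s5.png')
E
```

```text
seal 46 [0.6213 0.1309 0.0692] -169.2
lid z 897 0.06745258899346333
10.35 [0.5918 0.1554 0.0423] [-0.92 -1.02  0.12]
```

Request:
play_rows(
  motion=[
    [1,[0.0003,0.0011,0],-0.018],
    [1,[0.0006,0.0022,0],-0.035],
    [1,[0.0006,0.0022,0],-0.035],
  ],
)

```text
time: 10.65
tool_pos: [0.5924, 0.1576, 0.0423]
tool_rot: [0.63, -0.321, 0.63, 0.321]
contact_force: [-0.6, -0.1, 0.3]
gripper_width: -0.002
```

```bash

python3 - <<'E'
from h import *
look('s5.png')
E
```

```text
seal 47 [0.6205 0.1315 0.0691] -170.5
lid z 902 0.06750832087088873
10.7 [0.5924 0.1576 0.0423] [-0.95  0.89 -0.59]
```

Request:
play_rows(
  motion=[
    [1,[0.0003,0.0011,0],-0.018],
    [1,[0.0007,0.0022,0],-0.035],
    [1,[0.0007,0.0022,0],-0.035],
  ],
)

```text
time: 11.0
tool_pos: [0.5931, 0.1598, 0.0423]
tool_rot: [0.636, -0.31, 0.636, 0.31]
contact_force: [-1.8, -0.3, 0.7]
gripper_width: 0.002
```

```bash

python3 - <<'E'
from h import *
look('s6.png')
E
```

```text
seal 47 [0.6207 0.1334 0.0692] -173.4
lid z 900 0.06740171100810056
11.05 [0.5931 0.1598 0.0423] [-0.83  0.02 -0.03]
```

Request:
play_rows(
  motion=[
    [1,[0.0004,0.0011,0],-0.018],
    [1,[0.0008,0.0022,0],-0.035],
    [1,[0.0008,0.0022,0],-0.035],
  ],
)

```text
time: 11.35
tool_pos: [0.5939, 0.162, 0.0423]
tool_rot: [0.641, -0.298, 0.641, 0.299]
contact_force: [-1.2, -0.0, 0.4]
gripper_width: 0.0
```

```bash

python3 - <<'E'
from h import *
look('s7.png')
E
```

```text
seal 49 [0.6205 0.1344 0.069 ] -175.1
lid z 898 0.0675156115100257
11.4 [0.5939 0.162  0.0423] [-0.9   0.11  0.41]
```

Request:
play_rows(
  motion=[
    [1,[0.0004,0.0011,0],-0.018],
    [1,[0.0008,0.0022,0],-0.035],
    [1,[0.0008,0.0022,0],-0.035],
  ],
)

```text
time: 11.7
tool_pos: [0.5947, 0.1642, 0.0423]
tool_rot: [0.646, -0.287, 0.646, 0.287]
contact_force: [-0.1, -0.6, -0.2]
gripper_width: -0.002
```

```bash

python3 - <<'E'
from h import *
look('s8.png')
E
```

```text
seal 46 [0.6209 0.1352 0.0691] -176.2
lid z 894 0.06743651844758754
11.75 [0.5948 0.1642 0.0423] [-0.39  0.29 -0.23]
```

Request:
play_rows(
  motion=[
    [1,[0.0004,0.0011,0],-0.018],
    [1,[0.0009,0.0022,0],-0.035],
    [1,[0.0009,0.0022,0],-0.035],
  ],
)

```text
time: 12.05
tool_pos: [0.5958, 0.1665, 0.0424]
tool_rot: [0.651, -0.276, 0.651, 0.276]
contact_force: [0.4, -0.2, 0.0]
gripper_width: 0.001
```

```bash

python3 - <<'E'
from h import *
look('s9.png')
E
```

```text
seal 47 [0.6206 0.1365 0.0688] -178.5
lid z 912 0.0672500260864734
12.1 [0.5959 0.1665 0.0425] [0.7  0.52 0.18]
```

Request:
play_rows(
  motion=[
    [1,[0.0005,0.001,0],-0.018],
    [1,[0.001,0.0021,0],-0.035],
    [1,[0.001,0.0021,0],-0.035],
  ],
)

```text
time: 12.4
tool_pos: [0.5967, 0.1686, 0.0425]
tool_rot: [0.656, -0.264, 0.656, 0.264]
contact_force: [-0.1, 0.5, -0.2]
gripper_width: -0.002
```

```bash

python3 - <<'E'
from h import *
look('s10.png')
E
```

```text
seal 43 [0.6202 0.14   0.0645] 176.0
lid z 875 0.062768284601828
12.45 [0.5966 0.1685 0.0424] [ 0.47 -0.22  0.49]
```

View pics/s10.png

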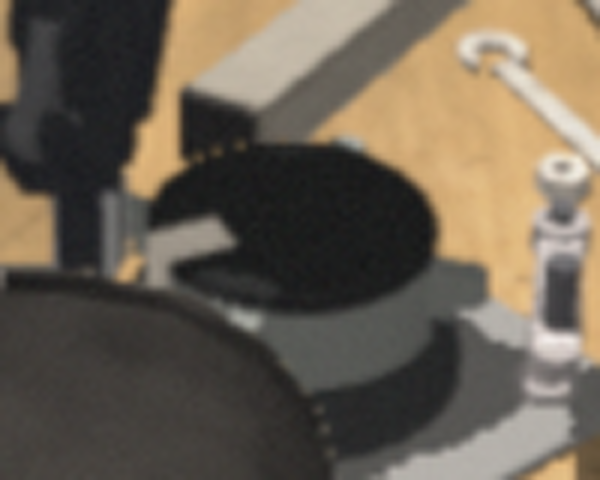

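Request:
play_rows(
  motion=[
    [1,[-0.008,-0.003,0],0],
    [1,[-0.016,-0.006,0],0],
    [1,[-0.018,-0.007,0.03],0],
    [1,[-0.018,-0.007,0.07],0],
    [1,[-0.018,-0.007,0.11],0],
  ],
)

```text
time: 12.95
tool_pos: [0.5769, 0.1609, 0.1525]
tool_rot: [0.655, -0.264, 0.657, 0.265]
contact_force: [0.4, -0.3, 0.5]
gripper_width: -0.003
```

```bash

python3 - <<'E'
from h import *
look('s11.png')
im,d=cams.grab_frame("top"); crop("top",im,265,150,140,130,4.5,"top3c.png")
d0=np.load('topd.npy');P=cloud('top',d0)
k=(P[...,2]>.088)&(P[...,2]<.11)&(abs(P[...,0]-.69)<.03)&(abs(P[...,1]-.04)<.03)&(d0>0); print('pin',P[k].mean(0),k.sum())
k=(P[...,2]>.0765)&(P[...,2]<.12)&(abs(P[...,0]-.723)<.02)&(abs(P[...,1]-.083)<.02)&(d0>0); print('hinge',P[k].mean(0),k.sum(),P[k].max(0))
for t in ("keeper_pin","keeper_hinge"): print(t,[(np.round(r["at"],3).tolist(),round(r["score"],2)) for r in nets.landmark_of("top",t)][:3],[(np.round(r["at"],3).tolist(),round(r["score"],2)) for r in nets.landmark_of("scene",t)][:3])
E
```

```text
seal 39 [0.6204 0.1399 0.0644] 176.1
lid z 888 0.0628145212216048
13.0 [0.5816 0.1617 0.1619] [3.67 1.   5.98]
pin [0.68916457 0.0387299  0.09538733] 34
hinge [0.722562   0.08338517 0.07875981] 19 [0.72588194 0.08882931 0.08191792]
keeper_pin [([0.686, 0.039, 0.081], 0.54)] [([0.687, 0.037, 0.082], 0.48)]
keeper_hinge [([0.724, 0.08, 0.083], 0.7)] [([0.721, 0.084, 0.086], 0.59)]
```

View pics/top3c.png

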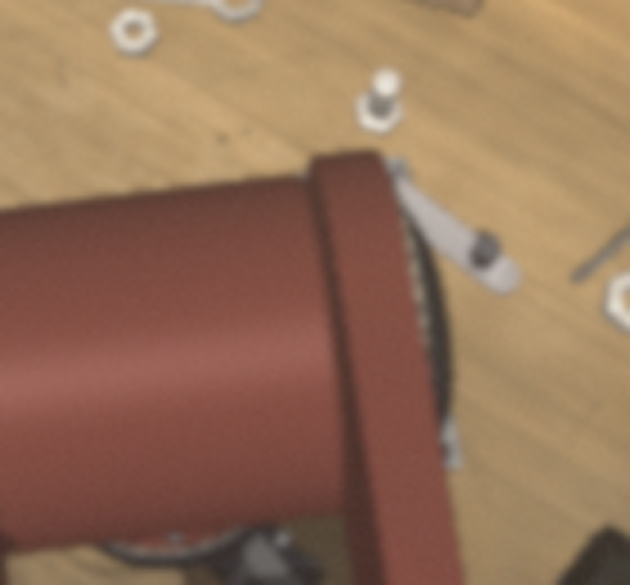

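View pics/s11.png

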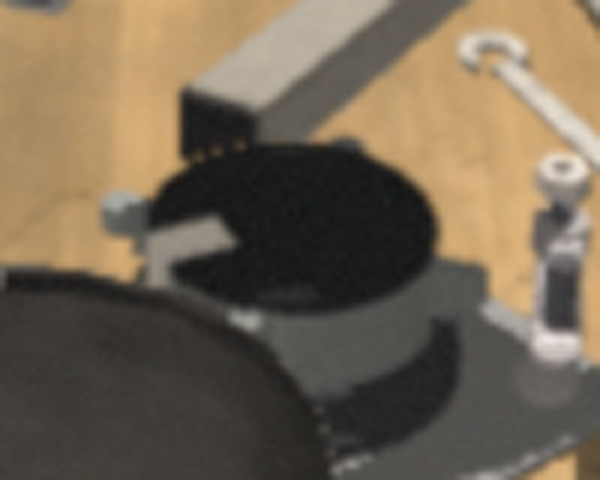

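Request:
play_rows(
  motion=[
    [1,[0.03,-0.032,0.005],0.05],
    [1,[0.06,-0.064,0.005],0.1],
    [1,[0.09,-0.096,0.005],0.15],
    [1,[0.12,-0.128,0.005],0.19],
    [1,[0.137,-0.145,0.005],0.19],
  ],
)

```text
time: 13.75
tool_pos: [0.7157, 0.0135, 0.1542]
tool_rot: [0.627, -0.325, 0.629, 0.326]
contact_force: [-0.5, 0.1, 0.7]
gripper_width: -0.003
```

Request:
play_rows(
  motion=[
    [1,[0,0,-0.01],0],
    [1,[0,0,-0.02],0],
  ],
)

```text
time: 13.95
tool_pos: [0.7143, 0.0162, 0.1344]
tool_rot: [0.627, -0.325, 0.629, 0.326]
contact_force: [-0.5, 0.1, -0.1]
gripper_width: -0.005
```

```bash
python3 - <<'E'
from h import *
im2,d2=cams.grab_frame("scene"); crop("scene",im2,260,190,150,140,4.2,"s12.png")
s=state(); print(s["time"],s["tool_pos"],s["contact_force"])
H=np.array([.7225,.083])
for f in range(-126,-232,-8):
    a=np.radians(f); u=np.array([np.cos(a),np.sin(a)]); t=np.array([-u[1],u[0]])
    print(f,(H+.058*u+.0165*t).round(4))
E
```

```text
14.0 [0.71267447 0.01697428 0.1319123 ] [-0.57627703  1.08524167 -1.364635  ]
-126 [0.7018 0.0264]
-134 [0.6941 0.0298]
-142 [0.687  0.0343]
-150 [0.6805 0.0397]
-158 [0.6749 0.046 ]
-166 [0.6702 0.053 ]
-174 [0.6665 0.0605]
-182 [0.664  0.0685]
-190 [0.6625 0.0768]
-198 [0.6622 0.0852]
-206 [0.6631 0.0936]
-214 [0.6652 0.1018]
-222 [0.6684 0.1095]
-230 [0.6726 0.1168]
```

View pics/s12.png

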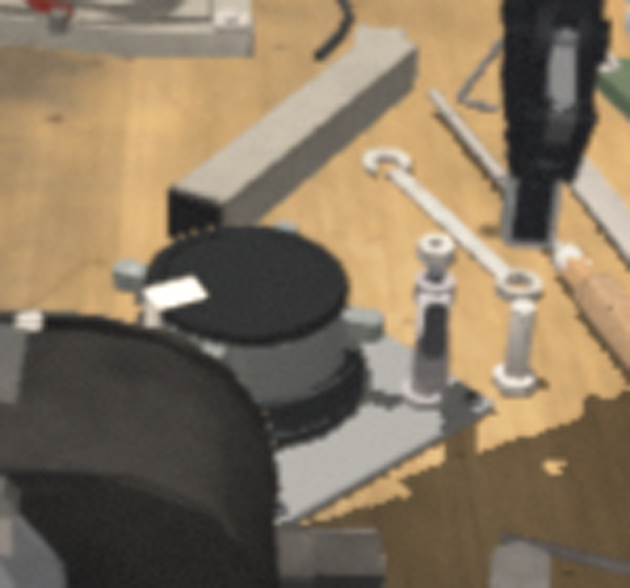

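Request:
play_rows(
  motion=[
    [1,[0,0,-0.02],0],
    [1,[0,0,-0.04],0],
    [1,[0,0,-0.053],0],
    [1,[0,0,-0.053],0],
    [1,[0,0,-0.053],0],
  ],
)

```text
time: 14.5
tool_pos: [0.715, 0.017, 0.0841]
tool_rot: [0.627, -0.326, 0.628, 0.326]
contact_force: [-0.6, 0.5, -0.1]
gripper_width: 0.004
```

```bash
python3 - <<'E'
from h import *
im2,d2=cams.grab_frame("scene"); crop("scene",im2,300,200,120,110,5,"s13.png")
s=state(); print(s["time"],s["tool_pos"],s["contact_force"])
E
```

```text
14.55 [0.71571551 0.01676507 0.08511588] [-0.36688291  0.0953161   0.34060883]
```

View pics/s13.png

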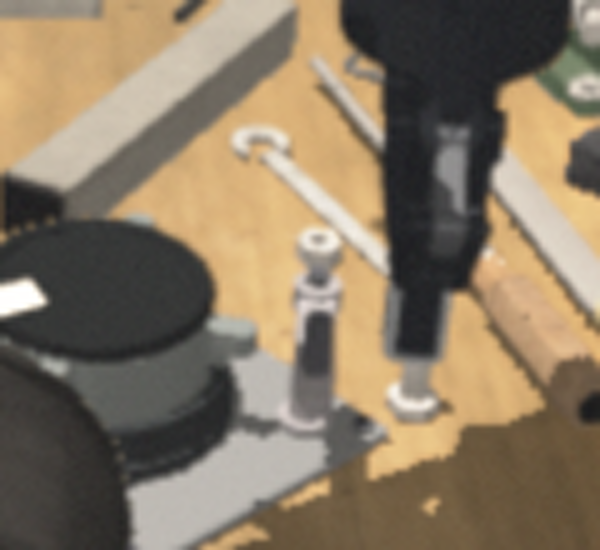

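Request:
play_rows(
  motion=[
    [1,[-0.004,0.003,-0.003],0],
    [1,[-0.009,0.006,-0.003],0],
    [1,[-0.014,0.0095,-0.003],0],
    [1,[-0.018,0.011,-0.003],-0.07],
    [1,[-0.022,0.013,-0.003],-0.14],
  ],
)

```text
time: 15.05
tool_pos: [0.6936, 0.0295, 0.0819]
tool_rot: [0.65, -0.28, 0.649, 0.28]
contact_force: [0.7, -1.0, -0.5]
gripper_width: -0.004
```

Request:
play_rows(
  motion=[
    [1,[-0.0035,0.0022,0],-0.07],
    [1,[-0.007,0.0045,0],-0.14],
    [1,[-0.0102,0.0072,0],-0.21],
    [1,[-0.0135,0.0099,0],-0.28],
    [1,[-0.0135,0.0099,0],-0.28],
  ],
)

```text
time: 15.55
tool_pos: [0.6797, 0.0397, 0.0818]
tool_rot: [0.682, -0.188, 0.682, 0.188]
contact_force: [0.1, -0.7, -0.2]
gripper_width: -0.0
```

```bash
python3 - <<'E'
from h import *
im2,d2=cams.grab_frame("scene"); crop("scene",im2,300,200,120,110,5,"s14.png")
s=state(); print(s["time"],s["tool_pos"],s["contact_force"])
for t in ("keeper_pin",): print(t,[(np.round(r["at"],3).tolist(),round(r["score"],2)) for r in nets.landmark_of("scene",t)][:3])
E
```

```text
15.6 [0.67976505 0.03951321 0.08170619] [-0.30534339 -0.41382203 -0.14435653]
keeper_pin [([0.676, 0.052, 0.085], 0.5)]
```

View pics/s14.png

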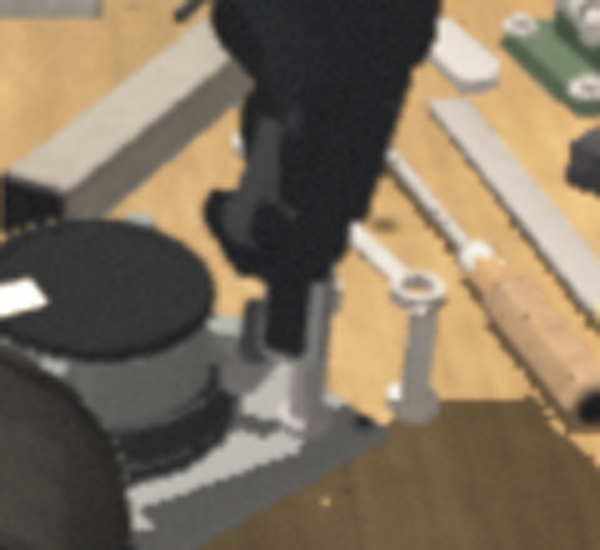

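Request:
play_rows(
  motion=[
    [1,[-0.0028,0.003,0],-0.07],
    [1,[-0.0056,0.0063,0],-0.14],
    [1,[-0.008,0.0098,0],-0.21],
    [1,[-0.0103,0.0133,0],-0.28],
    [1,[-0.0123,0.017,0],-0.35],
  ],
)

```text
time: 16.15
tool_pos: [0.6678, 0.0558, 0.0816]
tool_rot: [0.704, -0.066, 0.704, 0.065]
contact_force: [0.5, -2.3, 0.5]
gripper_width: 0.002
```

Request:
play_rows(
  motion=[
    [1,[-0.0018,0.0038,0],-0.07],
    [1,[-0.003,0.0078,0],-0.14],
    [1,[-0.0043,0.0118,0],-0.21],
    [1,[-0.005,0.016,0],-0.28],
    [1,[-0.0058,0.0201,0],-0.35],
  ],
)

```text
time: 16.65
tool_pos: [0.6619, 0.076, 0.0816]
tool_rot: [0.705, 0.058, 0.705, -0.058]
contact_force: [-0.0, -1.6, 0.4]
gripper_width: -0.002
```

```bash
python3 - <<'E'
from h import *
im2,d2=cams.grab_frame("scene"); crop("scene",im2,280,200,120,110,5,"s15.png")
s=state(); print(s["time"],s["tool_pos"],s["contact_force"])
for t in ("keeper_pin",): print(t,[(np.round(r["at"],3).tolist(),round(r["score"],2)) for r in nets.landmark_of("scene",t)][:3])
E
```

```text
16.7 [0.66194152 0.07663159 0.08157345] [ 0.3389937  -0.3572456   0.81411118]
keeper_pin [([0.665, 0.09, 0.085], 0.74)]
```

View pics/s15.png

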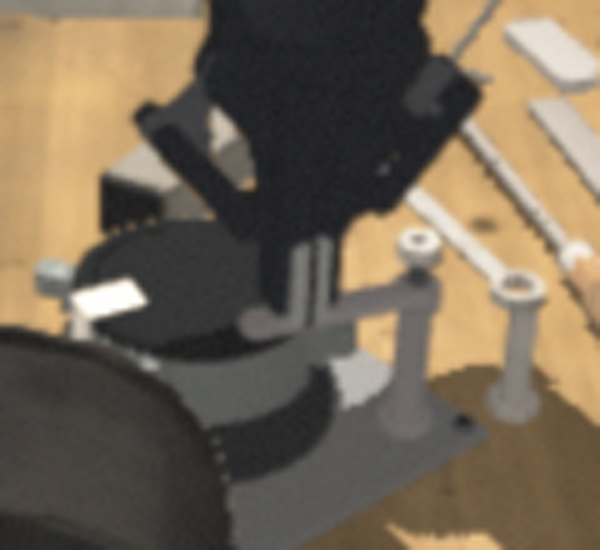

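Request:
play_rows(
  motion=[
    [1,[0,0.0042,0],-0.07],
    [1,[0.0002,0.0084,0],-0.14],
    [1,[0.0006,0.0126,0],-0.21],
    [1,[0.0011,0.0168,0],-0.28],
    [1,[0.0011,0.0168,0],-0.28],
  ],
)

```text
time: 17.25
tool_pos: [0.6629, 0.0933, 0.0812]
tool_rot: [0.69, 0.155, 0.69, -0.155]
contact_force: [-0.5, -0.2, -0.1]
gripper_width: -0.0
```

Request:
play_rows(
  motion=[
    [1,[0.0008,0.003,0],-0.05],
    [1,[0.0015,0.006,0],-0.1],
    [1,[0.0022,0.0085,0],-0.14],
    [1,[0.0022,0.0085,0],-0.14],
  ],
)

```text
time: 17.65
tool_pos: [0.6652, 0.1015, 0.0812]
tool_rot: [0.678, 0.202, 0.678, -0.202]
contact_force: [-0.8, 0.4, 0.5]
gripper_width: 0.004
```

```bash
python3 - <<'E'
from h import *
im2,d2=cams.grab_frame("scene"); crop("scene",im2,280,200,120,110,5,"s16.png")
s=state(); print(s["time"],s["tool_pos"],s["contact_force"])
for t in ("keeper_pin",): print(t,[(np.round(r["at"],3).tolist(),round(r["score"],2)) for r in nets.landmark_of("scene",t)][:3])
E
```

```text
17.7 [0.66520752 0.10153997 0.08124072] [0.05486082 0.23189971 0.08698632]
keeper_pin [([0.674, 0.115, 0.084], 0.51)]
```

View pics/s16.png

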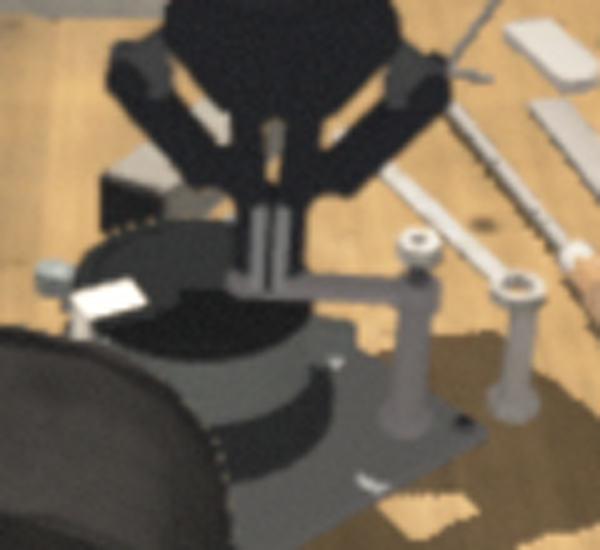

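Request:
play_rows(
  motion=[
    [1,[0.0004,0.001,0],-0.017],
    [1,[0.0008,0.002,0],-0.035],
    [1,[0.0012,0.0029,0],-0.052],
  ],
)

```text
time: 18.05
tool_pos: [0.6663, 0.1045, 0.0812]
tool_rot: [0.672, 0.221, 0.672, -0.221]
contact_force: [-0.2, -1.3, -0.5]
gripper_width: -0.0
```

Request:
play_rows(
  motion=[
    [1,[0.0004,0.001,0],-0.017],
    [1,[0.0008,0.002,0],-0.035],
    [1,[0.0012,0.0029,0],-0.052],
  ],
)

```text
time: 18.35
tool_pos: [0.667, 0.1067, 0.0811]
tool_rot: [0.665, 0.238, 0.666, -0.239]
contact_force: [-3.4, -6.1, 1.9]
gripper_width: -0.002
```

Request:
play_rows(
  motion=[
    [1,[0.0005,0.001,0],-0.017],
    [1,[0.001,0.002,0],-0.035],
    [1,[0.001,0.002,0],-0.035],
  ],
)

```text
time: 18.65
tool_pos: [0.6669, 0.1072, 0.0811]
tool_rot: [0.66, 0.248, 0.663, -0.252]
contact_force: [-7.6, -8.6, 4.5]
gripper_width: -0.0
```

```bash
python3 - <<'E'
from h import *
im2,d2=cams.grab_frame("scene"); crop("scene",im2,280,200,120,110,5,"s17.png")
s=state(); print(s["time"],s["tool_pos"],s["contact_force"])
for t in ("keeper_pin",): print(t,[(np.round(r["at"],3).tolist(),round(r["score"],2)) for r in nets.landmark_of("scene",t)][:3])
E
```

```text
18.7 [0.66694451 0.1071914  0.08112614] [-7.51075767 -8.90229737  4.27206843]
keeper_pin [([0.678, 0.117, 0.081], 0.52)]
```

Request:
play_rows(
  motion=[
    [1,[-0.003,-0.006,0],0],
    [1,[-0.006,-0.014,0],0],
    [1,[-0.006,-0.014,0.03],0],
    [1,[-0.006,-0.014,0.07],0],
    [1,[-0.006,-0.014,0.11],0],
  ],
)

```text
time: 19.25
tool_pos: [0.6622, 0.0954, 0.1918]
tool_rot: [0.661, 0.25, 0.662, -0.25]
contact_force: [1.2, -0.6, 1.6]
gripper_width: 0.006
```

Request:
play_rows(
  motion=[
    [1,[-0.01,-0.04,0.03],0],
    [1,[-0.02,-0.08,0.05],0],
    [1,[-0.03,-0.12,0.06],0],
    [1,[-0.03,-0.15,0.06],0],
    [1,[-0.03,-0.15,0.06],0],
  ],
)

```text
time: 19.75
tool_pos: [0.6327, -0.0581, 0.2524]
tool_rot: [0.662, 0.251, 0.66, -0.251]
contact_force: [0.4, 0.8, -0.3]
gripper_width: 0.001
```

```bash
python3 - <<'E'
from h import *
im2,d2=cams.grab_frame("scene"); crop("scene",im2,270,190,130,110,5,"s18.png")
im,d=cams.grab_frame("top"); crop("top",im,265,150,140,130,4.5,"top4c.png")
P=cloud('top',d); k=(P[...,2]>.086)&(P[...,2]<.11)&(abs(P[...,0]-.68)<.03)&(abs(P[...,1]-.115)<.03)&(d>0)
print('pin',P[k].mean(0) if k.any() else None,k.sum())
s=state(); print(s["time"],s["tool_pos"],s["contact_force"])
for t in ("keeper_pin","keeper_hinge","block_center","nut_center","tub_center"): print(t,[(np.round(r["at"],3).tolist(),round(r["score"],2)) for r in nets.landmark_of("top",t)][:2],[(np.round(r["at"],3).tolist(),round(r["score"],2)) for r in nets.landmark_of("scene",t)][:2])
E
```

```text
pin [0.6793746  0.1176213  0.09429008] 33
19.85 [ 0.63255097 -0.05495421  0.25126236] [-0.31613903  0.2260446   0.56884849]
keeper_pin [([0.678, 0.119, 0.082], 0.64), ([0.685, -0.036, 0.007], 0.53)] [([0.677, 0.115, 0.082], 0.9), ([0.522, 0.344, 0.02], 0.48)]
keeper_hinge [([0.724, 0.083, 0.085], 0.55)] [([0.722, 0.085, 0.085], 0.6)]
block_center [([0.519, 0.35, 0.019], 0.69), ([0.725, 0.084, 0.09], 0.24)] [([0.519, 0.347, 0.018], 0.79)]
nut_center [([0.698, 0.094, 0.053], 0.6), ([0.688, -0.035, 0.005], 0.51)] [([0.689, -0.036, 0.006], 0.47), ([0.678, 0.117, 0.085], 0.21)]
tub_center [([0.655, 0.139, 0.042], 0.76)] [([0.658, 0.138, 0.042], 0.91)]
```

View pics/s18.png

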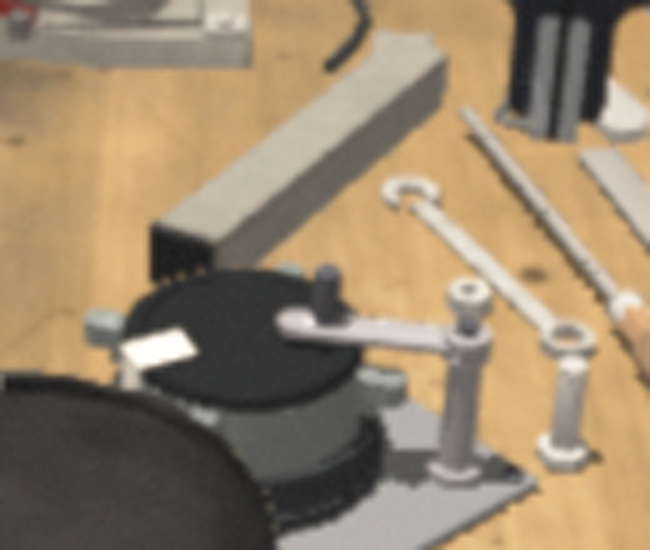

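View pics/top4c.png

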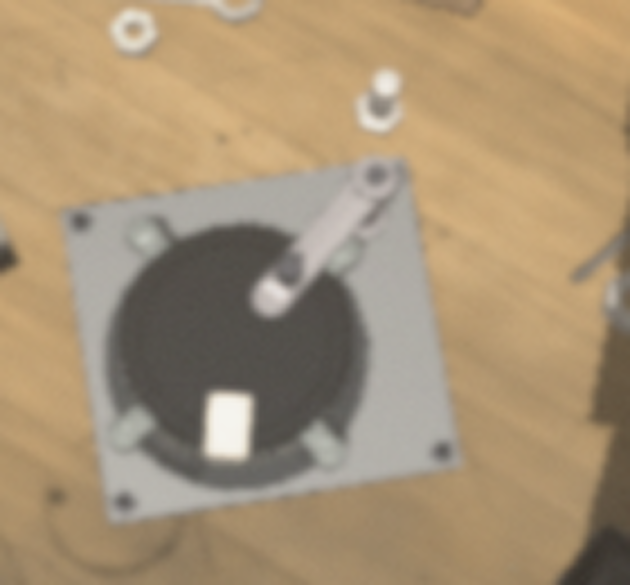

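```bash
python3 - <<'E'
from h import *
look('s19.png'); print(workorder.job_done())
E
```

```text
seal 139 [0.65   0.1289 0.0675] -124.8
lid z 750 0.06278184873784512
20.4 [ 0.6326 -0.0542  0.2512] [-0.12 -0.59 -0.44]
the job is handed in; nothing more can be done
None
```

The tub is home in its holder with the label to the window, the keeper is closed over the lid, and the job was handed in at about 20.4 s. The hand-in reports no verdict.

**What I did:** I pushed one grip ear clockwise with the shut fingertips. The last part went in 2° steps, until the lid dropped about 4.7 mm. I then swung the keeper by its pin to its stop, pushing with about 12 N there, and backed the arm clear.

**Last checks:**
- **Tub:** the lid still reads about 62.8 mm high, against 67.5 mm before the drop. The label is about 14° from the holder's front, by my estimate of the holder's angle (limit about 26°).
- **Keeper:** the arm lies over the lid, pointing nearly at the cup's axis. Its measured direction of 139–142° matches the expected stop at about 140°. It swung only about 92° instead of 100°, so it probably started about 8° closed.
- **Loose things:** block and nut are where they were, within the networks' accuracy.
- **Robot:** no contact, with only noise of under 1 N on the force reading.

**Readings that disagreed:**
- The final seal-angle reading of −125° is wrong, because the pale keeper arm was counted as part of the seal. The last clear reading was about 176°, and the top picture agrees with that.
- The top camera's best match for the nut was a false hit near the keeper. Its second match and the scene camera's best match both agree with the starting position.

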